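Zero the bench thickness gauge on a sample board

TASK

Turn the black knob of the bench gauge clockwise until you feel the jaw nip the upright sample board lightly against the sprung pad, about 7 N and never hard enough to dent it (16 N). Then, leaving the knob where it is, turn the dial ring underneath it until its pointer stands at the fixed mark on the far side of the rim, and let go. Leave everything else on the table where it is.

Things in the scene. Friction and masses are not known exactly. Their poses are not given: they have to be found in the camera images.
- gauge: The bench gauge, fixed to the table: dark steel base plate 100 x 240 x 12 mm (x, y, z), from y = -48 to +192 mm in its frame, with a round grey column (58 mm across) at its origin. The origin lies at table height on the vertical axis of knob and dial; x points to the mark, y is the way the jaw closes. Its place and yaw vary.
- knob (a point): On the axis of the black round knob (the handwheel), 15 mm below its top. Knob: 40 mm across, from 86 to 120 mm above the table; take it from above. The wider dial ring lies just below it (top at 82 mm), so keep fingertips at 88 mm or higher when holding the knob.
- handwheel (a joint): Turn of the knob in rad, 0 at the start, growing clockwise seen from above, at most 1.9. Each rad moves the jaw 20 mm along the gauge's +y. Turning takes about 0.22 N m; each newton of the jaw on the board adds 0.02 N m. It stays where it is left. The board is nipped at an unmeasured turn between 0.55 and 1.25 rad, to be felt as a rise of the torque.
- jaw: Sliding steel jaw, 70 wide, 18 thick, 40 mm high. Its frame is the gauge's at the start and moves along y; its pressing face is at y = +66 mm, 12 to 52 mm above the table. Facing it is a like pad on springs, on a tailstock locked at another spot each time (12 mm range). The pad gives way at 4 N, then takes 1.5 N per mm (30 N per rad of knob) over 12 mm.
- board: Sample board, loose pale wood 110 x 20 x 45 mm (x, y, z), standing on edge on the base plate (12 mm above the table) between jaw and pad with play on both sides. Origin at the centre of its underside, y across its thickness. It stays standing there; the gripper need not touch it.
- pointer (a point): Tip of the pointer, a dark blade 5 mm wide on the dial's rim, reaching from 32 to 44 mm from the axis, 66 to 80 mm above the table; this point is its outer end, 73 mm above the table. Once the board is nipped it stands 0.4 to 1.6 rad short of the mark, so the dial has to be turned on clockwise.
- dial (a joint): Turn of the dial on the knob in rad, clockwise positive. Aluminium ring 64 mm across, 60 to 82 mm above the table, on the knob's axis and under it. It goes round with the knob, and turns on it by itself against 0.05 N m without moving the knob. Grip it across its rim, astride the knob, fingertips 64 to 70 mm above the table, clear of blade and mark; or push the blade.
- mark (a point): Where the pointer's tip belongs: 44 mm from the axis on the gauge's +x side, 73 mm above the table. Just outside it is the mark itself, a thin upright aluminium fin (46 to 64 mm from the axis, up to 78 mm above the table) on a dark post.
- tape: Bystander: brown cardboard ring 84 mm across, 20 mm high; origin under its centre.
- driver: Bystander: screwdriver, 170 mm, lying.
- jar: Bystander: amber glass jar 48 mm across, 70 mm high; origin under its centre.
- offcut: Bystander: flat wooden offcut 45 x 100 x 18 mm; origin under its centre.
- spool: Bystander: wooden spool 50 mm across, 50 mm high; origin under its centre.
- tin: Bystander: cardboard tin 72 mm across, 170 mm high; origin under its centre.
Mind the look-alikes: they are no part of the job. Leave any orange, purple or turquoise look-alike of the board alone.

How it is judged (in metres and radians):
On the way, in this order (a step that is already met when the one before it is completed fails the run):
1. the board is nipped lightly between jaw and pad (3 to 11 N) (contact force between board and jaw between 3 and 11 N), for 0.3 s.
2. the dial's pointer stands at the mark with the board still nipped (all of step 1 and horizontal distance between pointer and mark below 0.004 m), for 0.2 s.
At the end, for the whole second after the job is handed in: The board stands upright, at rest, nipped by the jaw with 3 to 11 N, and the pointer's tip is within 4 mm of the mark's place (all of step 2 and angle between board's own z axis and vertical below 0.1 rad and linear speed of board below 0.01 m/s); the robot touches nothing.
It fails at once if the jaw squeezes the board with more than 16 N (contact force between board and jaw above 16 N).
It fails at once if a bystander is moved by more than 25 mm (distance of any of tape, driver, jar, offcut, spool, tin from where it was at the start of the episode above 0.025 m).
It also fails if it takes over 72 s, if anything falls off the work surface, if the arm or the gripper's body presses on something with over 40 N, if the wrist force passes 120 N, or if a joint passes its speed limit or range.

ROBOT

A 6-joint arm with a two-finger parallel gripper is mounted at the origin on the work surface. World frame = base frame: x ahead of the robot, y to its left, z up, the work surface at z = 0. Lengths are in mm, angles in degrees, forces in N, time in s.
With the tool pointing down it reaches from about 350 to 775 mm from the base axis. Payload 7.3 kg.
Tool frame: the origin (TCP) lies midway between the tips of the shut fingers; the grasp point (between the pads) lies 19 mm behind it; z points along the fingers, y is the line along which they close (so a half turn about z gives the same grasp; the last joint's range is limited). The gripper opens to 92 mm and grips with 3 to 60 N. Pads are 19 mm wide; open, the fingers measure 130 mm over their backs; the gripper's body (75 mm by 190 mm) begins 47 mm behind the grasp point.
Start: joints at [67.552, 19.595, 87.324, -0, 73.075, -8.365], TCP at [127.733, 509.244, 226.741] pointing down, gripper open.
Joint ranges: [-145.02, 145.02], [-44.19, 115.74], [2.07, 154.8], [-57.11, 237.11], [16.16, 152.29], [-177.93, 177.93]. Speed limits (degrees/s): [147.25, 147.25, 180, 180, 180, 180].

INTERFACE

Orientations are given as a 3x3 rotation matrix whose columns are the frame's x, y, z axes.
In Python, from rig import manip gives the robot as it stands.
- The arm moves only by the tool play_rows, never from a script. Its argument "commands" is a list of rows, each an object of numbers: "dx", "dy", "dz": the shift along the tool's x, y, z as a fraction of full scale; "wx", "wy", "wz": the turn, a rotation vector about the tool's x, y, z as a fraction of full scale. In form: [{"dx": .., "dy": .., "dz": .., "wx": .., "wy": .., "wz": ..}, ...]. A call has 1 to 12 rows; each row shifts and turns the commanded pose from where the row before left it, along the tool's axes as they then stand; what a row does not reach is not made up. Full scale, the value 1, is 0.03 m for a shift and 4 degrees for a turn. A row lasts 1/12 s, in which the tool goes at most 41.7 mm and 7.16 degrees, less where a joint would pass 70% of its speed; a pose out of reach is approached as far as the arm can. A call with a number of a shift or a turn outside -1 to 1 is refused whole. A call with a gripper value outside its range is refused whole. "claw" is the closure, from 0 (fully open) to 1 (shut), set as the call begins (left out, the last holds). The fingers move at their own pace and stop on an object; "force" is the grip in N (left out, the last holds). Time passes only in rows, so rows that do not move let the fingers close. It gives the time, the measured TCP pose, the force, the opening and the grip force at its end, in the units of the state.
- manip.read_state(): the state, without advancing time (a new reading comes with each control period).
- manip.capture(name): name is "side" or "top"; returns a dict with "image" (384x512x3 uint8, red, green, blue), "range_z" (384x512 float32, mm along the optical axis (not along the pixel's ray), 0 where there is no reading), "fovy" (degrees; the focal length in pixels is half the picture's height over the tangent of half this angle, whatever the lens; pixels are square), "cx", "cy" (the principal point, pixels), "R" (3x3) and "t" (3): a world point X has camera coordinates R X + t. Camera axes: x right, y down, z forward; pixel columns grow to the right and rows downward; lengths in mm; the calibration is good to about 2 mm. A picture is of the moment at which its call begins.
- manip.hand_in(): hands the job in; it is judged then, once.
The state is a dict: "clock": time; "qpos": joint angles; "qd": joint speeds; "joint_efforts": joint torques, N m; "eef_pos": TCP position; "ee_rot": TCP orientation; "force": force on the tool from outside, world axes, zero at the start; "ft_torque": the same for the moment, N m; "gripper_width": finger opening in mm; "grip_force": force on a finger pad.
Only numpy, scipy, OpenCV 4.12 (cv2) and the standard library are available. Lean on these libraries where they do the work, as an engineer would, in place of code of your own. Each camera call takes 0.05 s, during which the arm holds its last target. There are 200 camera calls.

## Working session

There is one attempt and no reset: what is moved stays moved. The work goes in short steps, Python scripts to look and compute and a tool call to move; the robot and the scene stay as the last step left them, time stands still between calls to the robot, and variables do not carry over. Pictures are saved under pics/ and viewed, at most 10 in all, crops included, and the job is handed in when it is done.

Besides the shell and the picture viewer there is one more tool, called after "Request:" as a command line: name --argument value ..., lists and objects as JSON in quotes. play_rows: Moves the arm, as the interface text tells. Its arguments: {"type":"object","properties":{"commands":{"type":"array","items":{"type":"object","properties":{"dx":{"type":"number","minimum":-1,"maximum":1},"dy":{"type":"number","minimum":-1,"maximum":1},"dz":{"type":"number","minimum":-1,"maximum":1},"wx":{"type":"number","minimum":-1,"maximum":1},"wy":{"type":"number","minimum":-1,"maximum":1},"wz":{"type":"number","minimum":-1,"maximum":1}}}},"claw":{"type":"number"},"force":{"type":"number"}},"required":["commands"]}

```bash
mkdir -p pics; ls
cat > h.py <<'E'
import numpy as np, cv2
from rig import manip
def cap(n):
    c=manip.capture(n); f=c["image"].shape[0]/2/np.tan(np.radians(c["fovy"]/2)); c["f"]=f
    c["R"]=np.array(c["R"]);c["t"]=np.array(c["t"]); return c
def ray(c,u,v,z):
    d=c["R"].T@np.array([(u-c["cx"])/c["f"],(v-c["cy"])/c["f"],1]); o=-c["R"].T@c["t"]
    return o+d*(z-o[2])/d[2]
def proj(c,X):
    p=c["R"]@np.array(X)+c["t"]; return p[0]/p[2]*c["f"]+c["cx"],p[1]/p[2]*c["f"]+c["cy"]
def cloud(c):
    z=c["range_z"]; v,u=np.mgrid[:z.shape[0],:z.shape[1]]
    P=np.stack([(u-c["cx"])/c["f"]*z,(v-c["cy"])/c["f"]*z,z],-1)
    W=(P-c["t"])@c["R"]; W[z==0]=np.nan; return W
E
python3 - <<'E'
from h import *
for n in("top","side"):
    c=cap(n); cv2.imwrite(f"pics/{n}0.png",cv2.resize(c["image"][:,:,::-1],(768,576)))
    print(n,c["f"],c["cx"],c["cy"],(-c["R"].T@c["t"]).round(),c["R"].round(2).tolist())
s=manip.read_state(); print(s)
E
```

```text
pics
top 401.360137071931 251.2399040161784 185.59671273431238 [ 352.  -28. 1015.] [[-0.18, -0.98, -0.0], [-0.96, 0.18, -0.21], [0.2, -0.04, -0.98]]
side 368.8301603931735 258.78593186303647 191.3667743555795 [ 211. -745.  575.] [[0.92, -0.4, 0.01], [-0.21, -0.49, -0.85], [0.34, 0.78, -0.53]]
{'clock': 0.1, 'qpos': array([ 6.75495144e+01,  1.96333437e+01,  8.73714769e+01, -5.64321062e-04,
        7.30747283e+01, -8.36592678e+00]), 'qd': array([ 0.06714004, -0.07810304, -0.13963238,  0.05904942,  0.06554571,
       -0.00963766]), 'joint_efforts': array([ 3.52825911e-03, -4.31998086e+01, -2.44695246e+01,  7.21529522e-02,
        5.24387124e-02, -5.19666469e-05]), 'eef_pos': array([127.60909777, 508.88265741, 226.10802103]), 'ee_rot': array([[-9.69938283e-01,  2.43350477e-01, -5.21495976e-04],
       [ 2.43350960e-01,  9.69937449e-01, -1.28676051e-03],
       [ 1.92684693e-04, -1.37498482e-03, -9.99999036e-01]]), 'force': array([-0.31943292,  0.66098227,  0.25428835]), 'ft_torque': array([ 0.00654659,  0.05498564, -0.04119297]), 'grip_force': 0.0, 'gripper_width': 92.00170721521326}
```

View pics/top0.png

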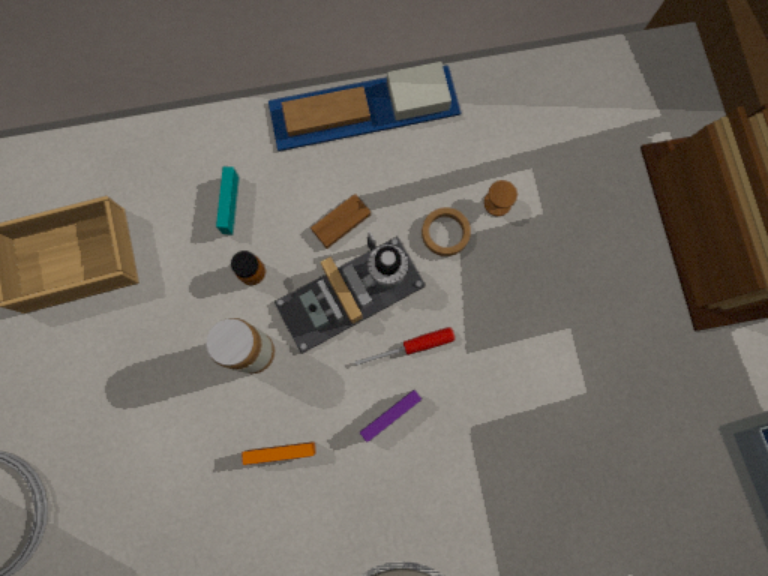

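View pics/side0.png

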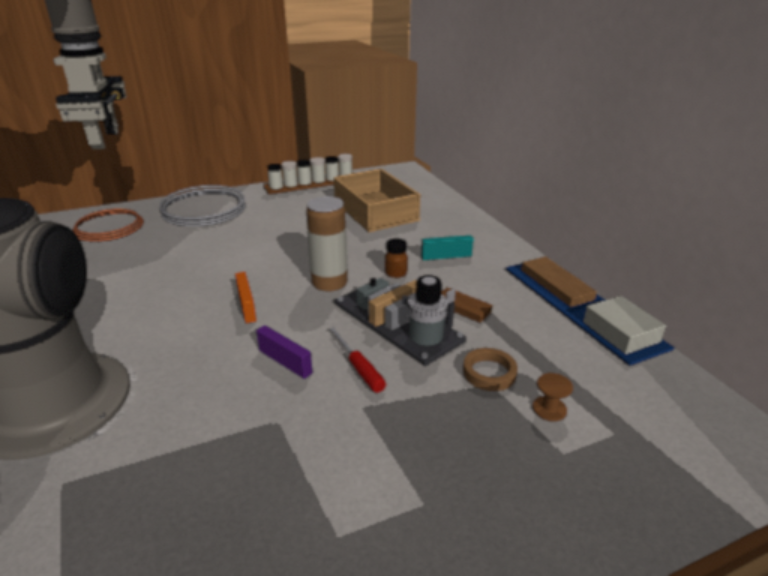

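The knob candidates in the top view (768x576 image) are the black knob at (388,262), the jar's black lid at (246,264) and the spool at (501,195). The jar and spool are bystanders. The real knob sits on the dark base plate, with the fin at (371,240) and the wooden board at (341,290). The orange, purple and turquoise boards are look-alikes. I'll check the knob in a close crop.

Run:
```python
from h import *
c=cap("top"); im=c["image"]; 
crop=im[145:245,175:295]; cv2.imwrite("pics/crop1.png",cv2.resize(crop[:,:,::-1],(720,600),interpolation=cv2.INTER_CUBIC))
W=cloud(c); 
# knob top: points 112..126 high near px
z=W[...,2]; m=np.zeros(z.shape,bool); m[150:200,235:285]=1
k=m&(z>112)&(z<128); print("knob",k.sum(),W[k].mean(0),(W[k].max(0)-W[k].min(0)))
v,u=np.nonzero(k); r=cv2.minEnclosingCircle(np.stack([u,v],1).astype(np.float32)); print(r, ray(c,r[0][0],r[0][1],120))
d=m&(z>76)&(z<88); print("dial",d.sum(),W[d].mean(0),W[d].min(0),W[d].max(0))
# base plate by dark & low height
reg=np.zeros(z.shape,bool); reg[150:245,175:295]=1
b=(reg&(z>7)&(z<60)&(im.max(2)<95)).astype(np.uint8)
n,l,s,ce=cv2.connectedComponentsWithStats(b); i=1+s[1:,4].argmax(); print("plate",s[i])
vv,uu=np.nonzero((l==i)&(z<18)); P=np.array([ray(c,a,q,12)[:2] for a,q in zip(uu,vv)],np.float32)
print(cv2.minAreaRect(P))
# board
hsv=cv2.cvtColor(im,cv2.COLOR_RGB2HSV)
bd=reg&(z>48)&(z<66)&(hsv[...,1]>90)
vv,uu=np.nonzero(bd); P=np.array([ray(c,a,q,57)[:2] for a,q in zip(uu,vv)],np.float32); print("board",len(P),cv2.minAreaRect(P))
```

```text
knob 248 [567.53424179 -84.10947749 119.85311737] [40.30134768 40.6405381  12.8276711 ]
((258.4072265625, 172.20103454589844), 9.050925254821777) [567.31206709 -83.84927904 120.        ]
dial 288 [562.12460417 -81.23865087  82.04638638] [ 536.62776182 -115.76298328   76.00121656] [628.14723104 -51.62000534  86.92136957]
plate [ 183  158  101   78 2377]
((550.1337280273438, -14.134445190429688), (110.086669921875, 238.35867309570312), 18.34064292907715)
board 363 ((547.233154296875, -2.8440322875976562), (77.45616149902344, 94.82380676269531), 70.48184204101562)
```

View pics/crop1.png

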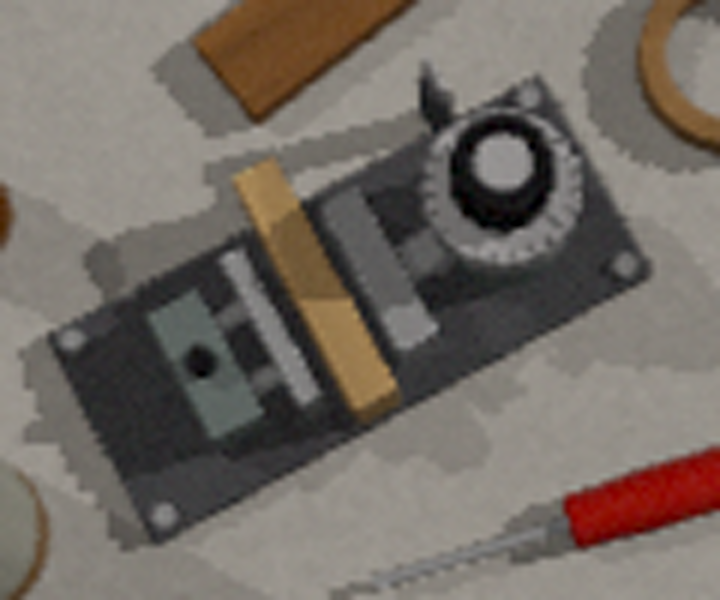

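In the crop (6x, offset 175,145), the black knob with its grey cap is at (502,165), inside the toothed dial. The fin is at (432,100), and the jaw, pale board and pad run along the plate to the lower left, so this is the gauge. I don't see the pointer against the dark plate, so I'll look for it in depth.

Run:
```python
from h import *
from scipy.optimize import least_squares
c=cap("top"); im=c["image"]; W=cloud(c)
px=[(535,75),(650,268),(155,540),(50,335)]
P=np.array([ray(c,175+a/6-.4,145+b/6-.4,12)[:2] for a,b in px]); print(P.round(1))
M=np.array([[50,-48],[-50,-48],[-50,192],[50,192]])
def T(p,M): a=p[2]; return M@np.array([[np.cos(a),np.sin(a)],[-np.sin(a),np.cos(a)]])+p[:2]
r=least_squares(lambda p:(T(p,M)-P).ravel(),[567,-84,.32]); print(r.x,np.degrees(r.x[2]),r.fun.round(1))
o=np.array([567.3,-83.9]); a=r.x[2]
for n in("top","side"):
    c=cap(n); W=cloud(c); d=W[...,:2]-o; rr=np.hypot(*np.moveaxis(d,-1,0)); 
    an=np.degrees(np.arctan2(d[...,1],d[...,0])-a+np.pi)%360-180
    m=(rr>35)&(rr<66)&(W[...,2]>64)&(W[...,2]<84)
    for q in sorted(zip(an[m].round(),rr[m].round(),W[...,2][m].round())): print(n,*q,end=' | ')
    print()
    x=[proj(c,[*(o+44*np.array([np.cos(a+t),np.sin(a+t)])),73]) for t in np.radians([0,45,90,135])]; print(np.round(x))
    if n=="side":
        cv2.imwrite("pics/crop2.png",cv2.resize(c["image"][175:245,215:315,::-1],(800,560),interpolation=cv2.INTER_CUBIC))
# tin
    t=(W[...,2]>160)&(W[...,2]<180)&(np.hypot(W[...,0]-500,W[...,1]-120)<120)
    if t.any(): print("tin",t.sum(),W[t].mean(0))
```

```text
[[ 630.3 -111.8]
 [ 537.8 -143.7]
 [ 462.6   81.3]
 [ 556.   111.3]]
[ 5.69457587e+02 -8.40326760e+01  3.21939996e-01] 18.445803022123975 [ 1.8 -2.  -0.6 -1.7 -1.3  1.   0.1  2.6]
top -2.0 49.0 77.0 | top -2.0 54.0 80.0 | top -2.0 59.0 81.0 | top -1.0 47.0 66.0 | top -1.0 47.0 77.0 | top -1.0 52.0 79.0 | top -1.0 58.0 77.0 | top -1.0 63.0 79.0 | top 0.0 55.0 69.0 | top -0.0 55.0 77.0 | top 0.0 60.0 74.0 | top -0.0 61.0 77.0 | top 0.0 65.0 76.0 | top 1.0 49.0 81.0 | top 111.0 38.0 82.0 | top 113.0 36.0 77.0 | top 113.0 43.0 79.0 | top 114.0 40.0 82.0 | top 115.0 42.0 81.0 | top 116.0 38.0 81.0 | top 116.0 43.0 75.0 | top 118.0 40.0 81.0 | top 119.0 36.0 77.0 | top 119.0 41.0 73.0 | 
[[249. 161.]
 [241. 172.]
 [242. 186.]
 [253. 194.]]
tin 820 [477.73936226 158.58502126 169.61966685]
side -4.0 51.0 72.0 | side -4.0 55.0 67.0 | side -3.0 49.0 72.0 | side -3.0 52.0 65.0 | side -3.0 52.0 68.0 | side -3.0 52.0 77.0 | side -2.0 49.0 75.0 | side -2.0 50.0 65.0 | side -2.0 53.0 73.0 | side -2.0 56.0 72.0 | side -2.0 56.0 75.0 | side -2.0 56.0 78.0 | side -2.0 57.0 68.0 | side -2.0 59.0 77.0 |
[... 166 characters left out ...]
1.0 70.0 | side -1.0 61.0 72.0 | side -1.0 65.0 65.0 | side -1.0 65.0 68.0 | side 0.0 47.0 78.0 | side 0.0 55.0 77.0 | side -0.0 61.0 78.0 | side -0.0 66.0 70.0 | side 1.0 48.0 74.0 | side 109.0 41.0 79.0 | side 111.0 37.0 81.0 | side 112.0 37.0 75.0 | side 113.0 37.0 79.0 | side 113.0 39.0 66.0 | side 113.0 42.0 80.0 | side 115.0 36.0 68.0 | side 115.0 36.0 71.0 | side 115.0 39.0 73.0 | side 115.0 41.0 66.0 | side 116.0 39.0 70.0 | side 116.0 39.0 76.0 | side 116.0 41.0 70.0 | side 116.0 41.0 79.0 | side 117.0 38.0 80.0 | side 118.0 41.0 74.0 | side 118.0 41.0 77.0 | side 120.0 35.0 76.0 | 
[[296. 197.]
 [284. 194.]
 [271. 196.]
 [266. 203.]]
tin 271 [476.31886202 152.11389532 167.88337982]
```

View pics/crop2.png

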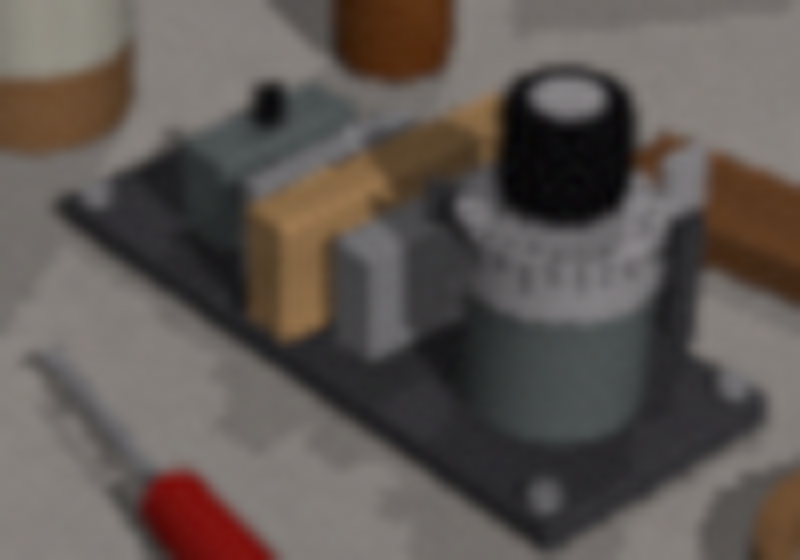

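Both views agree. The knob axis is near (567.5,-84), and its 120 mm top and 40 mm width match the description. Gauge yaw is about 18°, the fin is at 0°, and the pointer is about 115° short of it (counter-clockwise). Nothing tall is near the knob, so I'm moving over it.

Request:
play_rows --commands '[{"dx":-0.76,"dy":-0.62},{"dx":-0.76,"dy":-0.62},{"dx":-0.76,"dy":-0.62},{"dx":-0.76,"dy":-0.62},{"dx":-0.76,"dy":-0.62},{"dx":-0.76,"dy":-0.62},{"dx":-0.76,"dy":-0.62},{"dx":-0.76,"dy":-0.62},{"dx":-0.76,"dy":-0.62},{"dx":-0.76,"dy":-0.62},{"dx":-0.76,"dy":-0.62},{"dx":-0.76,"dy":-0.62}]' --claw 0

```text
$.commands[0]: bad value
```

Request:
play_rows --commands '[{"dx":-0.76,"dy":-0.62},{"dx":-0.76,"dy":-0.62},{"dx":-0.76,"dy":-0.62},{"dx":-0.76,"dy":-0.62},{"dx":-0.76,"dy":-0.62},{"dx":-0.76,"dy":-0.62},{"dx":-0.76,"dy":-0.62},{"dx":-0.76,"dy":-0.62},{"dx":-0.76,"dy":-0.62},{"dx":-0.76,"dy":-0.62},{"dx":-0.76,"dy":-0.62},{"dx":-0.5,"dy":-0.4},{}]'

```text
$.commands[0]: bad value
```

Request:
play_rows --commands '[{"dx":-0.76,"dy":-0.62,"dz":0,"wx":0,"wy":0,"wz":0},{"dx":-0.76,"dy":-0.62,"dz":0,"wx":0,"wy":0,"wz":0},{"dx":-0.76,"dy":-0.62,"dz":0,"wx":0,"wy":0,"wz":0},{"dx":-0.76,"dy":-0.62,"dz":0,"wx":0,"wy":0,"wz":0},{"dx":-0.76,"dy":-0.62,"dz":0,"wx":0,"wy":0,"wz":0},{"dx":-0.76,"dy":-0.62,"dz":0,"wx":0,"wy":0,"wz":0},{"dx":-0.76,"dy":-0.62,"dz":0,"wx":0,"wy":0,"wz":0},{"dx":-0.76,"dy":-0.62,"dz":0,"wx":0,"wy":0,"wz":0},{"dx":-0.76,"dy":-0.62,"dz":0,"wx":0,"wy":0,"wz":0},{"dx":-0.76,"dy":-0.62,"dz":0,"wx":0,"wy":0,"wz":0},{"dx":-0.76,"dy":-0.62,"dz":0,"wx":0,"wy":0,"wz":0},{"dx":-0.76,"dy":-0.62,"dz":0,"wx":0,"wy":0,"wz":0}]' --claw 0 --force 40

```text
clock: 1.3
eef_pos: [339.4, 224.9, 226.9]
ee_rot: [[-0.97, 0.243, 0.0], [0.243, 0.97, 0.0], [-0.0, 0.0, -1.0]]
force: [0.1, 0.5, 0.1]
gripper_width: 91.7
grip_force: 0.0
```

Request:
play_rows --commands '[{"dx":-0.825,"dy":-0.68,"dz":0,"wx":0,"wy":0,"wz":0},{"dx":-0.825,"dy":-0.68,"dz":0,"wx":0,"wy":0,"wz":0},{"dx":-0.825,"dy":-0.68,"dz":0,"wx":0,"wy":0,"wz":0},{"dx":-0.825,"dy":-0.68,"dz":0,"wx":0,"wy":0,"wz":0},{"dx":-0.825,"dy":-0.68,"dz":0,"wx":0,"wy":0,"wz":0},{"dx":-0.825,"dy":-0.68,"dz":0,"wx":0,"wy":0,"wz":0},{"dx":-0.825,"dy":-0.68,"dz":0,"wx":0,"wy":0,"wz":0},{"dx":-0.825,"dy":-0.68,"dz":0,"wx":0,"wy":0,"wz":0},{"dx":-0.825,"dy":-0.68,"dz":0,"wx":0,"wy":0,"wz":0},{"dx":-0.825,"dy":-0.68,"dz":0,"wx":0,"wy":0,"wz":0},{"dx":-0.825,"dy":-0.68,"dz":0,"wx":0,"wy":0,"wz":0},{"dx":-0.825,"dy":-0.68,"dz":0,"wx":0,"wy":0,"wz":0}]'

```text
clock: 2.3
eef_pos: [568.0, -85.0, 226.6]
ee_rot: [[-0.97, 0.244, -0.0], [0.244, 0.97, 0.0], [0.0, 0.0, -1.0]]
force: [0.9, 0.6, -0.4]
gripper_width: 91.7
grip_force: 0.0
```

Request:
play_rows --commands '[{"dx":0,"dy":0,"dz":0.5,"wx":0,"wy":0,"wz":0},{"dx":0,"dy":0,"dz":0.5,"wx":0,"wy":0,"wz":0},{"dx":0,"dy":0,"dz":0.5,"wx":0,"wy":0,"wz":0},{"dx":0,"dy":0,"dz":0.5,"wx":0,"wy":0,"wz":0},{"dx":0,"dy":0,"dz":0.5,"wx":0,"wy":0,"wz":0},{"dx":0,"dy":0,"dz":0,"wx":0,"wy":0,"wz":0}]'

```text
clock: 2.8
eef_pos: [565.6, -83.1, 148.6]
ee_rot: [[-0.97, 0.243, -0.006], [0.243, 0.97, 0.002], [0.006, 0.0, -1.0]]
force: [-0.5, -0.9, -0.6]
gripper_width: 92.0
grip_force: 0.0
```

Run:
```python
from h import *
c=cap("top"); W=cloud(c)
cv2.imwrite("pics/top1.png",cv2.resize(c["image"][110:230,190:350,::-1],(800,600),interpolation=cv2.INTER_CUBIC))
c=cap("side"); cv2.imwrite("pics/side1.png",cv2.resize(c["image"][130:250,210:370,::-1],(800,600),interpolation=cv2.INTER_CUBIC))
s=manip.read_state();print(s["eef_pos"],s["qpos"],s["ft_torque"])
```

```text
[567.17512516 -83.49214871 151.59482301] [-1.60355202e+01  2.84814527e+01  8.57429546e+01  5.74440587e-03
  6.58330059e+01 -9.19545382e+01] [-0.00158622 -0.01428063  0.00768847]
```

View pics/side1.png

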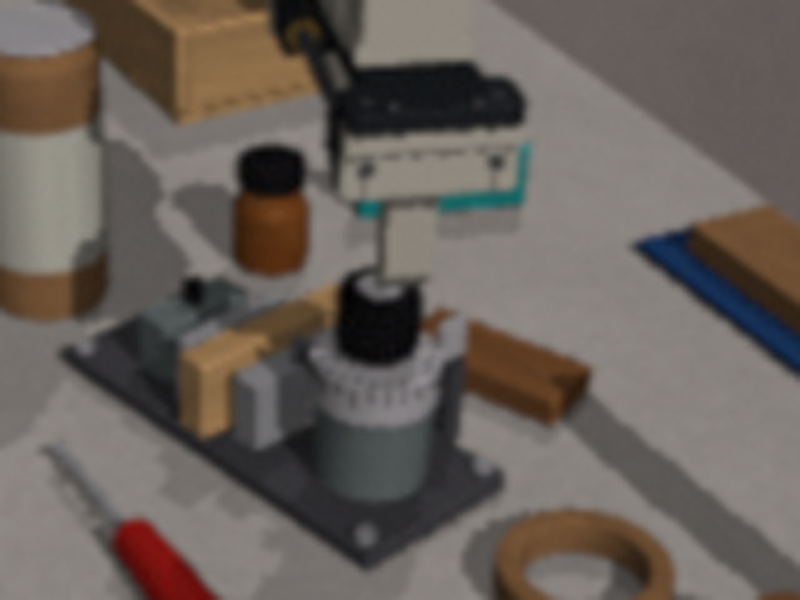

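The side crop shows the open gripper over the knob: near fingertip at about (410,280), knob at (380,320), no contact. I'm descending to about 91 mm, above the 88 mm limit.

Request:
play_rows --commands '[{"dx":0,"dy":0,"dz":0.4,"wx":0,"wy":0,"wz":0},{"dx":0,"dy":0,"dz":0.4,"wx":0,"wy":0,"wz":0},{"dx":0,"dy":0,"dz":0.4,"wx":0,"wy":0,"wz":0},{"dx":0,"dy":0,"dz":0.4,"wx":0,"wy":0,"wz":0},{"dx":0,"dy":0,"dz":0.4,"wx":0,"wy":0,"wz":0},{"dx":0,"dy":0,"dz":0,"wx":0,"wy":0,"wz":0},{"dx":0,"dy":0,"dz":0,"wx":0,"wy":0,"wz":0},{"dx":0,"dy":0,"dz":0,"wx":0,"wy":0,"wz":0}]'

```text
clock: 3.57
eef_pos: [568.2, -83.7, 93.1]
ee_rot: [[-0.97, 0.243, 0.002], [0.243, 0.97, -0.001], [-0.002, -0.0, -1.0]]
force: [0.1, -0.5, -0.0]
gripper_width: 91.8
grip_force: 0.0
```

Request:
play_rows --commands '[{"dx":0,"dy":0,"dz":0,"wx":0,"wy":0,"wz":0},{"dx":0,"dy":0,"dz":0,"wx":0,"wy":0,"wz":0},{"dx":0,"dy":0,"dz":0,"wx":0,"wy":0,"wz":0},{"dx":0,"dy":0,"dz":0,"wx":0,"wy":0,"wz":0},{"dx":0,"dy":0,"dz":0,"wx":0,"wy":0,"wz":0},{"dx":0,"dy":0,"dz":0,"wx":0,"wy":0,"wz":0},{"dx":0,"dy":0,"dz":0,"wx":0,"wy":0,"wz":0},{"dx":0,"dy":0,"dz":0,"wx":0,"wy":0,"wz":0},{"dx":0,"dy":0,"dz":0,"wx":0,"wy":0,"wz":0},{"dx":0,"dy":0,"dz":0,"wx":0,"wy":0,"wz":0}]' --claw 1 --force 40

```text
clock: 4.4
eef_pos: [567.5, -82.5, 91.7]
ee_rot: [[-0.97, 0.243, 0.0], [0.243, 0.97, 0.002], [-0.0, 0.002, -1.0]]
force: [1.2, 5.4, 0.6]
gripper_width: 39.1
grip_force: 40.0
```

```bash
python3 -c "
from h import *
s=manip.read_state();print(s['eef_pos'],s['ee_rot'],s['force'],s['ft_torque'],s['gripper_width'],s['grip_force'])"
```

```text
[567.52514197 -82.5262714   91.66123308] [[-9.69927354e-01  2.43394244e-01  4.12096021e-04]
 [ 2.43394592e-01  9.69926058e-01  1.58590693e-03]
 [-1.37020521e-05  1.63851645e-03 -9.99998658e-01]] [1.23768529 5.44652129 0.63197533] [ 0.74781821 -0.23110065 -0.01306067] 39.06793114249691 40.000560879707336
```

The knob is gripped at 39 mm width. I'm shifting about 1 mm to take out the side load, then turning 28°, which is less than the earliest nip at 0.55 rad (31.5°).

Request:
play_rows --commands '[{"dx":0,"dy":0.04,"dz":0,"wx":0,"wy":0,"wz":0},{"dx":0,"dy":0,"dz":0,"wx":0,"wy":0,"wz":0.6},{"dx":0,"dy":0,"dz":0,"wx":0,"wy":0,"wz":0.6},{"dx":0,"dy":0,"dz":0,"wx":0,"wy":0,"wz":0.6},{"dx":0,"dy":0,"dz":0,"wx":0,"wy":0,"wz":0.6},{"dx":0,"dy":0,"dz":0,"wx":0,"wy":0,"wz":0.6},{"dx":0,"dy":0,"dz":0,"wx":0,"wy":0,"wz":0.6},{"dx":0,"dy":0,"dz":0,"wx":0,"wy":0,"wz":0.5},{"dx":0,"dy":0,"dz":0,"wx":0,"wy":0,"wz":0.5},{"dx":0,"dy":0,"dz":0,"wx":0,"wy":0,"wz":0.5}]'

```text
clock: 5.23
eef_pos: [568.0, -81.5, 91.7]
ee_rot: [[-0.824, 0.567, 0.001], [0.567, 0.824, 0.001], [-0.0, 0.001, -1.0]]
force: [2.7, 5.4, -1.3]
gripper_width: 39.5
grip_force: 40.0
```

```bash
cat > st.py <<'E'
from h import *
s=manip.read_state();R=s['ee_rot'];a0=np.degrees(np.arctan2(0.2434,-0.97))
print("clock",s['clock'],"turn",a0-np.degrees(np.arctan2(R[1,0],R[0,0])),s['eef_pos'].round(1),s['force'].round(1),"torque",s['ft_torque'].round(3),s['gripper_width'].round(1), "j6",s['joint_efforts'][5].round(3))
E
python3 st.py
```

```text
Traceback (most recent call last):
  File "st.py", line 3, in <module>
    print("clock",s['clock'],"turn",a0-np.degrees(np.arctan2(R[1,0],R[0,0])),s['eef_pos'].round(1),s['force'].round(1),"torque",s['ft_torque'].round(3),s['gripper_width'].round(1), "j6",s['joint_efforts'][5].round(3))
                                                                                                                                                        ^^^^^^^^^^^^^^^^^^^^^^^^
AttributeError: 'float' object has no attribute 'round'
```

Request:
play_rows --commands '[{"dx":0,"dy":0,"dz":0,"wx":0,"wy":0,"wz":0.5},{"dx":0,"dy":0,"dz":0,"wx":0,"wy":0,"wz":0.5}]'

```text
clock: 5.4
eef_pos: [568.1, -81.4, 91.7]
ee_rot: [[-0.782, 0.623, 0.001], [0.623, 0.782, 0.001], [-0.0, 0.002, -1.0]]
force: [3.3, 6.5, -1.8]
gripper_width: 39.1
grip_force: 40.0
```

```bash
python3 st.py
```

```text
Traceback (most recent call last):
  File "st.py", line 3, in <module>
    print("clock",s['clock'],"turn",a0-np.degrees(np.arctan2(R[1,0],R[0,0])),s['eef_pos'].round(1),s['force'].round(1),"torque",s['ft_torque'].round(3),s['gripper_width'].round(1), "j6",s['joint_efforts'][5].round(3))
                                                                                                                                                        ^^^^^^^^^^^^^^^^^^^^^^^^
AttributeError: 'float' object has no attribute 'round'
```

```bash
sed -i "s/s\['gripper_width'\].round(1)/round(s['gripper_width'],1)/" st.py; python3 st.py
```

```text
clock 5.4 turn 24.455998951559877 [568.1 -81.4  91.7] [ 3.3  6.5 -1.8] torque [ 0.898 -0.465  0.208] 39.1 j6 -0.294
```

Request:
play_rows --commands '[{"dx":0.01,"dy":0.045,"dz":0,"wx":0,"wy":0,"wz":0.5},{"dx":0,"dy":0,"dz":0,"wx":0,"wy":0,"wz":0.5}]'

```text
clock: 5.57
eef_pos: [568.3, -81.1, 91.7]
ee_rot: [[-0.737, 0.676, -0.0], [0.676, 0.737, -0.0], [-0.0, -0.0, -1.0]]
force: [-0.3, 1.2, 0.5]
gripper_width: 39.5
grip_force: 40.0
```

```bash
python3 st.py
```

```text
clock 5.5667 turn 28.45018021933629 [568.3 -81.1  91.7] [-0.3  1.2  0.5] torque [ 0.248 -0.165  0.215] 39.5 j6 -0.285
```

Request:
play_rows --commands '[{"dx":0,"dy":0,"dz":0,"wx":0,"wy":0,"wz":0.5},{"dx":0,"dy":0,"dz":0,"wx":0,"wy":0,"wz":0.5}]'

```text
clock: 5.73
eef_pos: [568.4, -81.0, 91.7]
ee_rot: [[-0.688, 0.726, 0.0], [0.726, 0.688, 0.0], [-0.0, 0.0, -1.0]]
force: [1.5, 1.3, -1.8]
gripper_width: 39.7
grip_force: 40.0
```

```bash
python3 st.py
```

```text
clock 5.7333 turn 32.46456792202943 [568.4 -81.   91.7] [ 1.5  1.3 -1.8] torque [ 0.442 -0.308  0.311] 39.7 j6 -0.307
```

Request:
play_rows --commands '[{"dx":0,"dy":0,"dz":0,"wx":0,"wy":0,"wz":0.25},{"dx":0,"dy":0,"dz":0,"wx":0,"wy":0,"wz":0.25}]'

```text
clock: 5.9
eef_pos: [568.5, -80.9, 91.7]
ee_rot: [[-0.663, 0.749, 0.001], [0.749, 0.663, 0.0], [-0.0, 0.001, -1.0]]
force: [2.6, 2.3, -1.6]
gripper_width: 39.4
grip_force: 40.0
```

```bash
python3 st.py
```

```text
clock 5.9 turn 34.41616145818642 [568.5 -80.9  91.7] [ 2.6  2.3 -1.6] torque [ 0.465 -0.496  0.232] 39.4 j6 0.02
```

Request:
play_rows --commands '[{"dx":0,"dy":0,"dz":0,"wx":0,"wy":0,"wz":0.25},{"dx":0,"dy":0,"dz":0,"wx":0,"wy":0,"wz":0.25}]'

```text
clock: 6.07
eef_pos: [568.6, -80.8, 91.7]
ee_rot: [[-0.636, 0.772, 0.001], [0.772, 0.636, 0.0], [-0.0, 0.001, -1.0]]
force: [3.2, 4.2, -2.6]
gripper_width: 39.3
grip_force: 40.0
```

```bash
python3 st.py
```

```text
clock 6.0667 turn 36.455626721396214 [568.6 -80.8  91.7] [ 3.2  4.2 -2.6] torque [ 0.589 -0.575  0.25 ] 39.3 j6 -0.045
```

```bash
cat > st.py <<'E'
from h import *
a0=np.degrees(np.arctan2(0.2434,-0.97)); T=[];F=[]
for i in range(6):
    s=manip.read_state();T.append(s['ft_torque'][2]);F.append(s['force'])
    if i<5: manip.capture("top")
R=s['ee_rot']
print("clock",s['clock'],"turn",round(a0-np.degrees(np.arctan2(R[1,0],R[0,0])),2),s['eef_pos'].round(1),np.mean(F,0).round(1),"Tz",np.round(T,3),"mean",np.mean(T).round(3),round(s['gripper_width'],1))
E
python3 st.py
```

```text
clock 6.3167 turn 36.44 [568.6 -80.8  91.7] [ 3.6  3.6 -2.4] Tz [0.25  0.19  0.128 0.078 0.091 0.052] mean 0.131 39.1
```

Request:
play_rows --commands '[{"dx":0.01,"dy":0.04,"dz":0,"wx":0,"wy":0,"wz":0.25},{"dx":0,"dy":0,"dz":0,"wx":0,"wy":0,"wz":0.5}]'

```text
clock: 6.48
eef_pos: [568.7, -80.7, 91.7]
ee_rot: [[-0.594, 0.805, -0.001], [0.805, 0.594, -0.001], [-0.0, -0.001, -1.0]]
force: [1.4, 0.3, -0.7]
gripper_width: 39.5
grip_force: 40.0
```

```bash
python3 st.py
```

```text
clock 6.7333 turn 39.41 [568.8 -80.7  91.7] [ 0.8 -1.3 -1.7] Tz [ 0.261  0.073 -0.114 -0.177 -0.168 -0.21 ] mean -0.056 39.1
```

Request:
play_rows --commands '[{"dx":0,"dy":0,"dz":0,"wx":0,"wy":0,"wz":0.25},{"dx":0,"dy":0,"dz":0,"wx":0,"wy":0,"wz":0.5}]'

```text
clock: 6.9
eef_pos: [568.9, -80.6, 91.7]
ee_rot: [[-0.551, 0.834, -0.0], [0.834, 0.551, -0.001], [-0.0, -0.0, -1.0]]
force: [1.7, -2.3, -2.5]
gripper_width: 39.1
grip_force: 40.0
```

```bash
python3 st.py
```

```text
clock 7.15 turn 42.39 [568.9 -80.6  91.7] [ 0.7 -3.5 -2.3] Tz [ 0.216  0.049 -0.101 -0.186 -0.122 -0.174] mean -0.053 39.5
```

```bash
sed -i 's/range(6)/range(1)/' st.py
```

Request:
play_rows --commands '[{"dx":0,"dy":0,"dz":0,"wx":0,"wy":0,"wz":0.2},{"dx":0,"dy":0,"dz":0,"wx":0,"wy":0,"wz":0.2},{"dx":0,"dy":0,"dz":0,"wx":0,"wy":0,"wz":0.2}]'

```text
clock: 7.4
eef_pos: [569.0, -80.5, 91.7]
ee_rot: [[-0.516, 0.857, 0.0], [0.857, 0.516, -0.001], [-0.001, -0.0, -1.0]]
force: [0.3, -5.0, -3.4]
gripper_width: 39.3
grip_force: 40.0
```

```bash
python3 st.py
```

```text
clock 7.4 turn 44.84 [569.  -80.5  91.7] [ 0.3 -5.  -3.4] Tz [0.239] mean 0.239 39.3
```

Request:
play_rows --commands '[{"dx":0,"dy":0,"dz":0,"wx":0,"wy":0,"wz":0.2},{"dx":0,"dy":0,"dz":0,"wx":0,"wy":0,"wz":0.2},{"dx":0,"dy":0,"dz":0,"wx":0,"wy":0,"wz":0.2}]'

```text
clock: 7.7
eef_pos: [569.1, -80.4, 91.7]
ee_rot: [[-0.48, 0.877, 0.0], [0.877, 0.48, -0.001], [-0.001, 0.0, -1.0]]
force: [1.9, -4.5, -3.9]
gripper_width: 39.2
grip_force: 40.0
```

```bash
python3 st.py
```

```text
clock 7.7 turn 47.23 [569.1 -80.4  91.7] [ 1.9 -4.5 -3.9] Tz [0.252] mean 0.252 39.2
```

Request:
play_rows --commands '[{"dx":0,"dy":0,"dz":0,"wx":0,"wy":0,"wz":0.2},{"dx":0,"dy":0,"dz":0,"wx":0,"wy":0,"wz":0.2},{"dx":0,"dy":0,"dz":0,"wx":0,"wy":0,"wz":0.2}]'

```text
clock: 8.0
eef_pos: [569.2, -80.3, 91.7]
ee_rot: [[-0.443, 0.897, 0.001], [0.897, 0.443, -0.001], [-0.001, 0.0, -1.0]]
force: [1.7, -4.8, -3.2]
gripper_width: 39.2
grip_force: 40.0
```

```bash
python3 st.py
```

```text
clock 8.0 turn 49.63 [569.2 -80.3  91.7] [ 1.7 -4.8 -3.2] Tz [0.39] mean 0.39 39.2
```

Request:
play_rows --commands '[{"dx":0,"dy":0,"dz":0,"wx":0,"wy":0,"wz":0.2}]'

```text
clock: 8.13
eef_pos: [569.3, -80.3, 91.7]
ee_rot: [[-0.431, 0.902, 0.001], [0.902, 0.431, -0.001], [-0.001, 0.0, -1.0]]
force: [2.2, -3.8, -3.8]
gripper_width: 39.2
grip_force: 40.0
```

```bash
python3 st.py
```

```text
clock 8.1333 turn 50.4 [569.3 -80.3  91.7] [ 2.2 -3.8 -3.8] Tz [0.339] mean 0.339 39.2
```

Request:
play_rows --commands '[{"dx":0,"dy":0,"dz":0,"wx":0,"wy":0,"wz":0.2}]'

```text
clock: 8.27
eef_pos: [569.4, -80.3, 91.7]
ee_rot: [[-0.418, 0.908, 0.001], [0.908, 0.418, -0.001], [-0.001, 0.001, -1.0]]
force: [2.2, -4.4, -4.1]
gripper_width: 39.5
grip_force: 40.0
```

```bash
python3 st.py
```

```text
clock 8.2667 turn 51.19 [569.4 -80.3  91.7] [ 2.2 -4.4 -4.1] Tz [0.368] mean 0.368 39.5
```

Torque rose from about 0.24 to about 0.36 N m, with the nip near 48°. I'm adding a little more and checking again.

Request:
play_rows --commands '[{"dx":0,"dy":0,"dz":0,"wx":0,"wy":0,"wz":0.2}]'

```text
clock: 8.4
eef_pos: [569.4, -80.3, 91.7]
ee_rot: [[-0.405, 0.914, 0.001], [0.914, 0.405, -0.001], [-0.001, 0.001, -1.0]]
force: [2.3, -4.4, -3.2]
gripper_width: 39.1
grip_force: 40.0
```

```bash
python3 st.py
```

```text
clock 8.4 turn 51.99 [569.4 -80.3  91.7] [ 2.3 -4.4 -3.2] Tz [0.38] mean 0.38 39.1
```

Request:
play_rows --commands '[{"dx":0,"dy":0,"dz":0,"wx":0,"wy":0,"wz":0.2}]'

```text
clock: 8.53
eef_pos: [569.4, -80.3, 91.7]
ee_rot: [[-0.393, 0.92, 0.001], [0.92, 0.393, -0.0], [-0.001, 0.001, -1.0]]
force: [2.7, -5.2, -4.3]
gripper_width: 39.2
grip_force: 40.0
```

```bash
python3 st.py
```

```text
clock 8.5333 turn 52.79 [569.4 -80.3  91.7] [ 2.7 -5.2 -4.3] Tz [0.418] mean 0.418 39.2
```

Estimated force is 6 to 8 N, so I stop here. I'm opening the gripper and lifting, then I'll measure the pointer and the mark.

Request:
play_rows --commands '[{"dx":0,"dy":0,"dz":0,"wx":0,"wy":0,"wz":0},{"dx":0,"dy":0,"dz":0,"wx":0,"wy":0,"wz":0},{"dx":0,"dy":0,"dz":0,"wx":0,"wy":0,"wz":0},{"dx":0,"dy":0,"dz":0,"wx":0,"wy":0,"wz":0},{"dx":0,"dy":0,"dz":0,"wx":0,"wy":0,"wz":0},{"dx":0,"dy":0,"dz":0,"wx":0,"wy":0,"wz":0},{"dx":0,"dy":0,"dz":0,"wx":0,"wy":0,"wz":0},{"dx":0,"dy":0,"dz":0,"wx":0,"wy":0,"wz":0}]' --claw 0

```text
clock: 9.25
eef_pos: [568.9, -80.1, 91.7]
ee_rot: [[-0.393, 0.92, 0.0], [0.92, 0.393, 0.0], [0.0, 0.0, -1.0]]
force: [1.1, -0.2, -0.6]
gripper_width: 87.9
grip_force: 0.0
```

Request:
play_rows --commands '[{"dx":0,"dy":0,"dz":-0.6,"wx":0,"wy":0,"wz":0},{"dx":0,"dy":0,"dz":-0.6,"wx":0,"wy":0,"wz":0},{"dx":0,"dy":0,"dz":-0.6,"wx":0,"wy":0,"wz":0},{"dx":0,"dy":0,"dz":-0.6,"wx":0,"wy":0,"wz":0},{"dx":0,"dy":0,"dz":-0.6,"wx":0,"wy":0,"wz":0},{"dx":0,"dy":0,"dz":0,"wx":0,"wy":0,"wz":0}]'

```text
clock: 9.75
eef_pos: [570.7, -80.6, 185.4]
ee_rot: [[-0.393, 0.92, 0.006], [0.92, 0.393, -0.002], [-0.004, 0.005, -1.0]]
force: [0.6, 0.8, -0.0]
gripper_width: 92.2
grip_force: 0.0
```

```bash
cat > pt.py <<'E'
from h import *
o=np.array([569.5,-83.7]); a=np.radians(18)
for n in("top","side"):
    c=cap(n); W=cloud(c); d=W[...,:2]-o; rr=np.hypot(*np.moveaxis(d,-1,0))
    an=np.degrees(np.arctan2(d[...,1],d[...,0])-a+np.pi)%360-180
    m=(rr>36)&(rr<66)&(W[...,2]>62)&(W[...,2]<84)
    for lo in range(-180,180,15):
        k=m&(an>=lo)&(an<lo+15)
        if k.any(): print(n,lo,k.sum(),"ang",an[k].mean().round(1),"r",rr[k].min().round(),rr[k].max().round(),"lum",c["image"][k].mean().round())
    k=(W[...,2]>116)&(W[...,2]<124)&(rr<30)
    if k.any(): print("knob top",k.sum(),((W[k].max(0)+W[k].min(0))/2).round(1),(W[k].max(0)-W[k].min(0)).round(1))
s=manip.read_state(); print(s["clock"],s["eef_pos"].round(1),s["ee_rot"].round(3).tolist(),s["qpos"].round(1),s["force"].round(1))
E
python3 pt.py
python3 - <<'E'
from h import *
c=cap("side"); cv2.imwrite("pics/side2.png",cv2.resize(c["image"][170:250,220:320,::-1],(750,600),interpolation=cv2.INTER_CUBIC))
E
```

```text
knob top 3 [572.4 -66.1 119.5] [3.4 2.3 3.1]
side -15 22 ang -1.2 r 45.0 62.0 lum 122.0
side 0 10 ang 1.7 r 46.0 60.0 lum 110.0
knob top 131 [568.6 -84.  119.4] [39.1 41.2  6.6]
9.85 [569.1 -80.1 181.9] [[-0.393, 0.92, 0.001], [0.92, 0.393, -0.0], [-0.001, 0.001, -1.0]] [-15.7  26.9  83.3   0.   69.8 -38.8] [-0.   0.2  0.3]
```

View pics/side2.png

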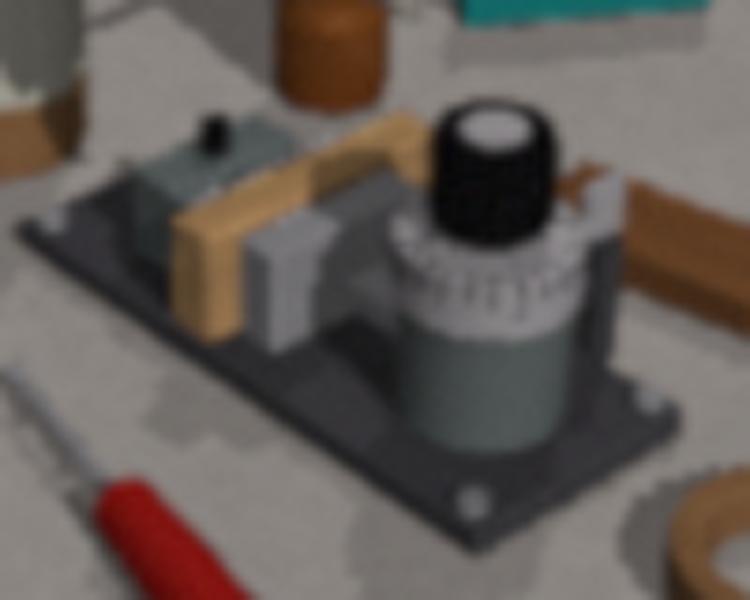

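The side crop shows the jaw at (285,280) pressed against the board, which touches the pad. The pointer is now hidden behind the knob. I'm moving the hand aside so the top camera can see it, and starting the wrist turn for the dial grip.

Request:
play_rows --commands '[{"dx":-0.92,"dy":-0.39,"dz":0,"wx":0,"wy":0,"wz":0},{"dx":-0.92,"dy":-0.39,"dz":0,"wx":0,"wy":0,"wz":0},{"dx":-0.92,"dy":-0.39,"dz":0,"wx":0,"wy":0,"wz":0},{"dx":-0.92,"dy":-0.39,"dz":0,"wx":0,"wy":0,"wz":0},{"dx":-0.92,"dy":-0.39,"dz":0,"wx":0,"wy":0,"wz":0},{"dx":-0.92,"dy":-0.39,"dz":0,"wx":0,"wy":0,"wz":0},{"dx":0,"dy":0,"dz":0,"wx":0,"wy":0,"wz":1},{"dx":0,"dy":0,"dz":0,"wx":0,"wy":0,"wz":1},{"dx":0,"dy":0,"dz":0,"wx":0,"wy":0,"wz":1},{"dx":0,"dy":0,"dz":0,"wx":0,"wy":0,"wz":1},{"dx":0,"dy":0,"dz":0,"wx":0,"wy":0,"wz":1},{"dx":0,"dy":0,"dz":0,"wx":0,"wy":0,"wz":1}]'

```text
clock: 10.9
eef_pos: [568.7, -259.7, 179.7]
ee_rot: [[0.019, 1.0, -0.003], [1.0, -0.019, 0.002], [0.002, -0.003, -1.0]]
force: [0.1, -0.7, -0.6]
gripper_width: 91.8
grip_force: 0.0
```

Request:
play_rows --commands '[{"dx":0,"dy":0,"dz":0,"wx":0,"wy":0,"wz":1},{"dx":0,"dy":0,"dz":0,"wx":0,"wy":0,"wz":1},{"dx":0,"dy":0,"dz":0,"wx":0,"wy":0,"wz":1},{"dx":0,"dy":0,"dz":0,"wx":0,"wy":0,"wz":1},{"dx":0,"dy":0,"dz":0,"wx":0,"wy":0,"wz":1},{"dx":0,"dy":0,"dz":0,"wx":0,"wy":0,"wz":1},{"dx":0,"dy":0,"dz":0,"wx":0,"wy":0,"wz":1},{"dx":0,"dy":0,"dz":0,"wx":0,"wy":0,"wz":0},{"dx":0,"dy":0,"dz":0,"wx":0,"wy":0,"wz":0}]'

```text
clock: 11.65
eef_pos: [568.9, -259.7, 180.3]
ee_rot: [[0.481, 0.877, -0.002], [0.877, -0.481, 0.001], [0.0, -0.002, -1.0]]
force: [-0.2, 0.1, 0.5]
gripper_width: 92.0
grip_force: 0.0
```

```bash
python3 pt.py
```

```text
top -15 8 ang -0.6 r 45.0 61.0 lum 127.0
top 0 7 ang 1.0 r 48.0 63.0 lum 110.0
top 60 9 ang 66.1 r 36.0 43.0 lum 44.0
knob top 229 [568.5 -85.2 120.1] [38.5 38.5  7.8]
knob top 133 [570.1 -84.5 119.2] [40.  39.7  6.1]
11.75 [ 569.1 -259.8  180.9] [[0.481, 0.877, -0.001], [0.877, -0.481, 0.001], [0.0, -0.001, -1.0]] [-31.6  32.3  74.1   0.   73.7  -2.8] [0.5 0.1 0.4]
```

The pointer is at +66°, at radius 36–43 mm, and it's dark as expected. The fin is at 0°, and the axis is near (569.5,-84). The finger line at -47°/133° in the gauge frame clears both the blade and the fin. I'm returning over the axis and descending.

Request:
play_rows --commands '[{"dx":0.858,"dy":-0.468,"dz":0,"wx":0,"wy":0,"wz":0},{"dx":0.858,"dy":-0.468,"dz":0,"wx":0,"wy":0,"wz":0},{"dx":0.858,"dy":-0.468,"dz":0,"wx":0,"wy":0,"wz":0},{"dx":0.858,"dy":-0.468,"dz":0,"wx":0,"wy":0,"wz":0},{"dx":0.858,"dy":-0.468,"dz":0,"wx":0,"wy":0,"wz":0},{"dx":0.858,"dy":-0.468,"dz":0,"wx":0,"wy":0,"wz":0},{"dx":0,"dy":0,"dz":0,"wx":0,"wy":0,"wz":0},{"dx":0,"dy":0,"dz":0,"wx":0,"wy":0,"wz":0},{"dx":0,"dy":0,"dz":0,"wx":0,"wy":0,"wz":0}]'

```text
clock: 12.5
eef_pos: [570.3, -84.5, 181.6]
ee_rot: [[0.482, 0.876, 0.0], [0.876, -0.482, -0.0], [-0.0, 0.0, -1.0]]
force: [1.0, 0.3, -0.6]
gripper_width: 91.8
grip_force: 0.0
```

Request:
play_rows --commands '[{"dx":0,"dy":0,"dz":0.5,"wx":0,"wy":0,"wz":0},{"dx":0,"dy":0,"dz":0.5,"wx":0,"wy":0,"wz":0},{"dx":0,"dy":0,"dz":0.5,"wx":0,"wy":0,"wz":0},{"dx":0,"dy":0,"dz":0.4,"wx":0,"wy":0,"wz":0},{"dx":0,"dy":0,"dz":0,"wx":0,"wy":0,"wz":0},{"dx":0,"dy":0,"dz":0,"wx":0,"wy":0,"wz":0}]'

```text
clock: 13.0
eef_pos: [569.9, -85.2, 124.2]
ee_rot: [[0.484, 0.875, -0.001], [0.875, -0.484, 0.0], [-0.0, -0.001, -1.0]]
force: [0.5, 0.8, 2.0]
gripper_width: 91.7
grip_force: 0.0
```

Request:
play_rows --commands '[{"dx":0.02,"dy":-0.025,"dz":0.3,"wx":0,"wy":0,"wz":0},{"dx":0,"dy":0,"dz":0.3,"wx":0,"wy":0,"wz":0},{"dx":0,"dy":0,"dz":0.3,"wx":0,"wy":0,"wz":0},{"dx":0,"dy":0,"dz":0.3,"wx":0,"wy":0,"wz":0},{"dx":0,"dy":0,"dz":0.3,"wx":0,"wy":0,"wz":0},{"dx":0,"dy":0,"dz":0.2,"wx":0,"wy":0,"wz":0},{"dx":0,"dy":0,"dz":0.2,"wx":0,"wy":0,"wz":0},{"dx":0,"dy":0,"dz":0,"wx":0,"wy":0,"wz":0},{"dx":0,"dy":0,"dz":0,"wx":0,"wy":0,"wz":0},{"dx":0,"dy":0,"dz":0,"wx":0,"wy":0,"wz":0}]'

```text
clock: 13.83
eef_pos: [570.2, -83.2, 68.0]
ee_rot: [[0.483, 0.876, 0.001], [0.876, -0.483, -0.0], [0.0, 0.001, -1.0]]
force: [0.8, 0.2, 0.5]
gripper_width: 91.8
grip_force: 0.0
```

Request:
play_rows --commands '[{"dx":0,"dy":0,"dz":0,"wx":0,"wy":0,"wz":0},{"dx":0,"dy":0,"dz":0,"wx":0,"wy":0,"wz":0},{"dx":0,"dy":0,"dz":0,"wx":0,"wy":0,"wz":0},{"dx":0,"dy":0,"dz":0,"wx":0,"wy":0,"wz":0},{"dx":0,"dy":0,"dz":0,"wx":0,"wy":0,"wz":0},{"dx":0,"dy":0,"dz":0,"wx":0,"wy":0,"wz":0},{"dx":0,"dy":0,"dz":0,"wx":0,"wy":0,"wz":0},{"dx":0,"dy":0,"dz":0,"wx":0,"wy":0,"wz":0}]' --claw 1 --force 10

```text
clock: 14.5
eef_pos: [570.5, -83.5, 67.9]
ee_rot: [[0.483, 0.876, 0.001], [0.876, -0.483, -0.0], [0.0, 0.002, -1.0]]
force: [4.4, -2.1, -1.4]
gripper_width: 63.7
grip_force: 10.0
```

```bash
python3 st.py
```

```text
clock 14.5 turn 104.8 [570.5 -83.5  67.9] [ 4.4 -2.1 -1.4] Tz [-0.046] mean -0.046 63.7
```

The dial is gripped at 63.7 mm width. I'm turning it clockwise about 65°.

Request:
play_rows --commands '[{"dx":0,"dy":0.03,"dz":0,"wx":0,"wy":0,"wz":0.5},{"dx":0,"dy":0,"dz":0,"wx":0,"wy":0,"wz":0.75},{"dx":0,"dy":0,"dz":0,"wx":0,"wy":0,"wz":0.75},{"dx":0,"dy":0,"dz":0,"wx":0,"wy":0,"wz":0.75},{"dx":0,"dy":0,"dz":0,"wx":0,"wy":0,"wz":0.75},{"dx":0,"dy":0,"dz":0,"wx":0,"wy":0,"wz":0.75},{"dx":0,"dy":0,"dz":0,"wx":0,"wy":0,"wz":0.75},{"dx":0,"dy":0,"dz":0,"wx":0,"wy":0,"wz":0.75},{"dx":0,"dy":0,"dz":0,"wx":0,"wy":0,"wz":0.75},{"dx":0,"dy":0,"dz":0,"wx":0,"wy":0,"wz":0.75},{"dx":0,"dy":0,"dz":0,"wx":0,"wy":0,"wz":0.75},{"dx":0,"dy":0,"dz":0,"wx":0,"wy":0,"wz":0.75}]'

```text
clock: 15.55
eef_pos: [570.4, -83.4, 67.9]
ee_rot: [[0.899, 0.438, -0.0], [0.438, -0.899, 0.0], [-0.0, -0.0, -1.0]]
force: [0.9, -0.5, 0.8]
gripper_width: 63.6
grip_force: 10.0
```

```bash
python3 st.py
```

```text
clock 15.55 turn 139.93 [570.4 -83.4  67.9] [ 0.9 -0.5  0.8] Tz [0.041] mean 0.041 63.6
```

Request:
play_rows --commands '[{"dx":0,"dy":0,"dz":0,"wx":0,"wy":0,"wz":0.75},{"dx":0,"dy":0,"dz":0,"wx":0,"wy":0,"wz":0.75},{"dx":0,"dy":0,"dz":0,"wx":0,"wy":0,"wz":0.75},{"dx":0,"dy":0,"dz":0,"wx":0,"wy":0,"wz":0.75},{"dx":0,"dy":0,"dz":0,"wx":0,"wy":0,"wz":0.75},{"dx":0,"dy":0,"dz":0,"wx":0,"wy":0,"wz":0.75},{"dx":0,"dy":0,"dz":0,"wx":0,"wy":0,"wz":0.75},{"dx":0,"dy":0,"dz":0,"wx":0,"wy":0,"wz":0.75},{"dx":0,"dy":0,"dz":0,"wx":0,"wy":0,"wz":0.75},{"dx":0,"dy":0,"dz":0,"wx":0,"wy":0,"wz":0.5},{"dx":0,"dy":0,"dz":0,"wx":0,"wy":0,"wz":0.25},{"dx":0,"dy":0,"dz":0,"wx":0,"wy":0,"wz":0}]'

```text
clock: 16.6
eef_pos: [570.4, -83.3, 67.9]
ee_rot: [[0.998, -0.067, -0.0], [-0.067, -0.998, 0.0], [-0.0, -0.0, -1.0]]
force: [-0.7, 1.7, 3.3]
gripper_width: 63.9
grip_force: 10.0
```

```bash
python3 pt.py; python3 st.py;  python3 - <<'E'
from h import *
c=cap("side"); cv2.imwrite("pics/side3.png",cv2.resize(c["image"][170:250,220:320,::-1],(750,600),interpolation=cv2.INTER_CUBIC))
E
```

```text
side -135 12 ang -126.3 r 37.0 49.0 lum 79.0
side -120 9 ang -112.1 r 38.0 49.0 lum 117.0
side -105 4 ang -101.7 r 38.0 48.0 lum 100.0
side 75 6 ang 83.8 r 37.0 45.0 lum 67.0
16.7 [570.4 -83.3  67.9] [[0.998, -0.066, -0.0], [-0.066, -0.998, 0.0], [-0.0, -0.0, -1.0]] [-15.9  34.4  90.3   0.   55.3  77.9] [-0.3  0.7  4.4]
clock 16.7 turn 169.72 [570.4 -83.3  67.9] [-0.3  0.7  4.4] Tz [-0.067] mean -0.067 63.8
```

View pics/side3.png

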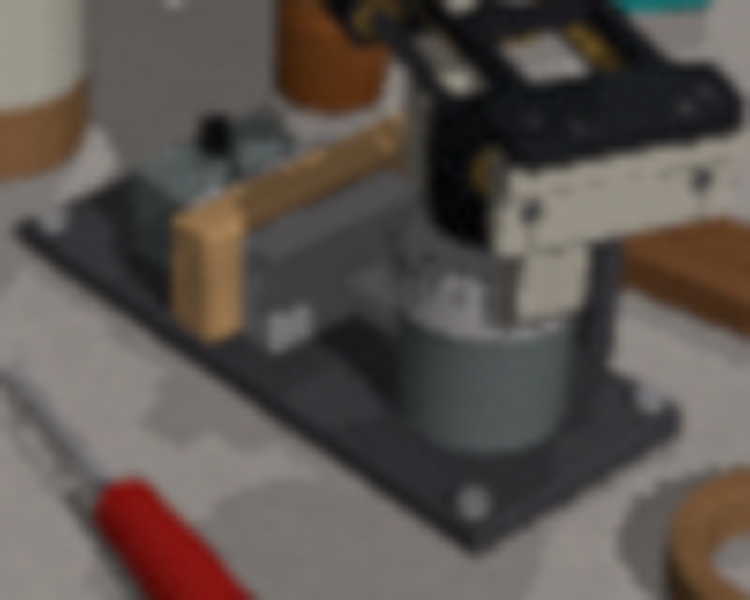

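The side crop shows the gripper on the dial with the board upright between jaw and pad. The pointer and fin are hidden behind the hand. I'm releasing, lifting and moving aside to check.

Request:
play_rows --commands '[{"dx":0,"dy":0,"dz":0,"wx":0,"wy":0,"wz":0},{"dx":0,"dy":0,"dz":0,"wx":0,"wy":0,"wz":0},{"dx":0,"dy":0,"dz":0,"wx":0,"wy":0,"wz":0},{"dx":0,"dy":0,"dz":0,"wx":0,"wy":0,"wz":0},{"dx":0,"dy":0,"dz":0,"wx":0,"wy":0,"wz":0},{"dx":0,"dy":0,"dz":0,"wx":0,"wy":0,"wz":0},{"dx":0,"dy":0,"dz":-0.5,"wx":0,"wy":0,"wz":0},{"dx":0,"dy":0,"dz":-0.6,"wx":0,"wy":0,"wz":0},{"dx":0,"dy":0,"dz":-0.8,"wx":0,"wy":0,"wz":0},{"dx":0,"dy":0,"dz":-0.9,"wx":0,"wy":0,"wz":0},{"dx":0,"dy":0,"dz":-0.9,"wx":0,"wy":0,"wz":0}]' --claw 0

```text
clock: 17.72
eef_pos: [570.3, -83.6, 179.5]
ee_rot: [[0.998, -0.068, -0.001], [-0.068, -0.998, 0.0], [-0.001, -0.0, -1.0]]
force: [1.3, -0.6, -0.7]
gripper_width: 91.6
grip_force: 0.0
```

Request:
play_rows --commands '[{"dx":0.06,"dy":0.9,"dz":0,"wx":0,"wy":0,"wz":0},{"dx":0.06,"dy":0.95,"dz":0,"wx":0,"wy":0,"wz":0},{"dx":0.06,"dy":0.95,"dz":0,"wx":0,"wy":0,"wz":0},{"dx":0.06,"dy":0.95,"dz":0,"wx":0,"wy":0,"wz":0},{"dx":0.06,"dy":0.95,"dz":0,"wx":0,"wy":0,"wz":0},{"dx":0.06,"dy":0.95,"dz":0,"wx":0,"wy":0,"wz":0},{"dx":0.06,"dy":0.95,"dz":0,"wx":0,"wy":0,"wz":0},{"dx":0,"dy":0,"dz":0,"wx":0,"wy":0,"wz":0},{"dx":0,"dy":0,"dz":0,"wx":0,"wy":0,"wz":0}]'

```text
clock: 18.47
eef_pos: [569.3, -283.4, 178.1]
ee_rot: [[0.998, -0.07, -0.0], [-0.07, -0.998, 0.001], [-0.001, -0.0, -1.0]]
force: [0.2, 0.1, -0.6]
gripper_width: 91.9
grip_force: 0.0
```

```bash
sed -i 's/range(-180,180,15)/range(-187,180,15)/' pt.py; python3 pt.py;  python3 - <<'E'
from h import *
c=cap("top"); t=c["image"][145:200,225:285,::-1]
s=cap("side"); q=s["image"][175:230,260:320,::-1]
cv2.imwrite("pics/both4.png",cv2.resize(np.hstack([t,q]),None,fx=6.5,fy=6.5,interpolation=cv2.INTER_CUBIC))
W=cloud(c); o=np.array([569.5,-84]); a=np.radians(18); d=W[...,:2]-o; r=np.hypot(*np.moveaxis(d,-1,0)); an=np.degrees(np.arctan2(d[...,1],d[...,0])-a)
for c in (c,s):
    W=cloud(c); d=W[...,:2]-o; r=np.hypot(*np.moveaxis(d,-1,0)); an=np.degrees(np.arctan2(d[...,1],d[...,0])-a)
    for lo,hi in((35,45),(47,66)):
        k=(r>lo)&(r<hi)&(abs(an)<25)&(W[...,2]>62)&(W[...,2]<85); print(lo,k.sum(),"lateral mm",(r*np.sin(np.radians(an)))[k].mean(), "ang",an[k].mean(),"lum",c["image"][k].mean())
E
```

```text
top -7 23 ang -0.3 r 36.0 63.0 lum 122.0
knob top 232 [567.4 -84.3 120. ] [40.5 40.2  7.7]
side -7 36 ang -1.3 r 37.0 63.0 lum 114.0
knob top 132 [568.4 -84.3 119.1] [41.7 39.4  6.2]
18.5667 [ 569.7 -281.3  178.5] [[0.998, -0.068, -0.0], [-0.068, -0.998, 0.001], [-0.0, -0.001, -1.0]] [-33.2  33.4  72.5   0.   74.1  60.7] [ 0.1  0.1 -0.1]
35 9 lateral mm -0.8008294001822971 ang -1.1825979136223976 lum 89.70370370370371
47 13 lateral mm 0.6502359400435789 ang 0.6923599068045513 lum 143.12820512820514
35 9 lateral mm -2.022222904892631 ang -2.935263419353208 lum 77.11111111111111
47 26 lateral mm -0.5290878768446984 ang -0.5614478034087427 lum 125.64102564102564
```

View pics/both4.png

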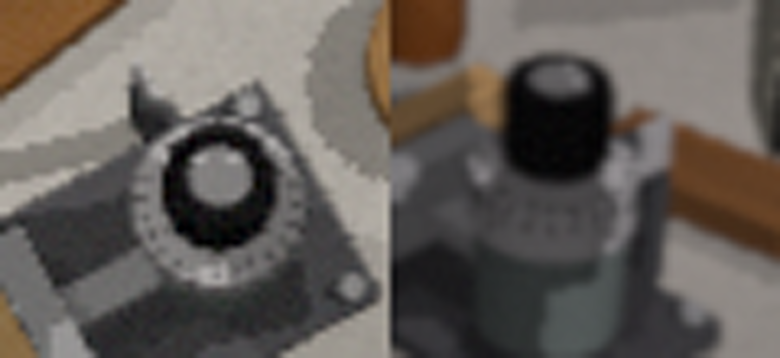

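Left: the blade points up-left at about (150,115), in line with the fin at (137,80). Right: the fin at (650,140) stands just beyond the rim. Depth puts the pointer about 1.5 mm off the fin's line in both views, within the 4 mm allowed. The robot is clear of everything, so I'm handing in.

```bash
python3 -c "
from h import *
print(manip.hand_in())"
```

```text
the job is handed in; nothing more can be done
None
```

I handed the job in at about 19 s on the robot's clock; no verdict came back. The knob is turned about 53°, nipping the board at an estimated 6–8 N by torque, and the pointer measures about 1.5 mm off the mark's line (4 mm allowed), with the robot clear of everything.

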